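# Clear a stuck cork from the bench corker

### The job

A cork is stuck in the steel barrel of the bench corker. Take the push rod out of its wooden rest, guide it through the orange funnel and gently push the cork right through, so that it drops out of the bottom into the green dish; never press so hard that the sprung barrel bottoms out or comes close to it. Then put the rod back upright in its rest, all the way down, and leave the jars, bottle, jug and bowl where they are.

Things in the scene. Friction and masses are not known exactly. Their poses are not given: they have to be found in the camera images.
- stand: Bench corker stand, fixed; origin under its centre, z up. Green catch dish (floor 6 mm high, inner radius 56 mm, rim 30 mm high, outer radius 66 mm); two posts 108 mm high at 74 mm either side along its y. Over the dish, upright on the stand's axis, the sprung steel barrel: outer diameter 36, bore 28, 80 mm long, lower end 65 mm above the table, an orange guide on top (see mouth).
- mouth (a point): On the barrel's axis at the height of the guide's brim (162 mm over the table). Guide: brim 48 mm across, 45-degree funnel 29 mm across and 7 mm deep, then a hole 15 mm across and 10 mm long, then the wide bore. Funnel and hole are centred 6 mm OFF this point, to a side that differs each time and is not measured: see it, or feel it (the funnel pushes the rod's tip sideways towards the hole).
- exit (a point): Point on the barrel's axis at its lower end (65 mm above the table), fixed to the stand.
- barrel (a joint): How far the sprung barrel (with guide and cork) is pressed down, m: 0 at rest, stop at 0.010. It begins to sink at about 2 N of downward push, then 1.1 mm per newton; keep it under 0.009 (about 10 N). It springs back by itself.
- cork: The stuck cork, 24 mm across, 36 mm long, about 20 g, upright in the bore; origin at the centre of its lower end, z along its axis. Two sprung brass jaws in the bore grip it: it takes roughly 3 to 7 N to slide it, until its upper end leaves the barrel's lower end; then it drops. If it cocks and binds, ease back and push again. At the start its upper end lies 31 to 52 mm below the brim.
- cork_center (a point): Middle of the cork.
- rod: Push rod, about 140 g: steel shank 12 mm across, 118 mm long (tip edge chamfered 1 mm), below a round red handle 26 mm across, 50 mm long. Origin: centre of the flat tip at the lower end; z runs up to the handle, which spans 118 to 168 mm from the tip. Upright in the rest at the start. When its tip is at the barrel's lower end, the handle is still 21 mm above the brim.
- rest: Dark wooden block 64 x 64 x 60 mm, fixed, origin at the centre of its underside. In its top centre a hole 17 mm across with a 4 mm chamfer, 55 mm deep (hole floor 5 mm above the table), in which the rod stands on its tip.
- rest_hole0 (a point): Centre of the mouth of the rest's hole, on the block's top face (60 mm above the table).
- jar_blue: Bystander: jar with a blue lid, 72 mm across, 100 mm high; origin under its centre.
- jar_red: Bystander: jar with a red lid, 72 mm across, 100 mm high; origin under its centre.
- jar_yellow: Bystander: jar with a yellow lid, 72 mm across, 100 mm high; origin under its centre.
- wine_bottle: Bystander: green wine bottle, 74 mm across, 290 mm high; origin under its centre.
- jug: Bystander: clear plastic beaker, 90 mm across the rim, 120 mm high; origin under its centre.
- cork_bowl: Bystander: small white bowl of spare corks, 92 mm across, about 30 mm high; origin under its centre.
There are look-alikes about, which are no part of the job. Several things have the shape of the rest; the one meant has the colours described above.

How it is judged:
By the outcome, as a careful person would: the job done as asked, in the order asked, and still so for the second after the job is handed in, with the robot touching nothing.
It also fails if it takes over 72 s, if anything falls off the work surface, if the arm or the gripper's body presses on something with over 40 N, if the wrist force passes 120 N, or if a joint passes its speed limit or range.

### The arm

A 6-joint arm with a two-finger parallel gripper is mounted at the origin on the work surface. World frame = base frame: x ahead of the robot, y to its left, z up, the work surface at z = 0. Lengths are in mm, angles in degrees, forces in N, time in s.
With the tool pointing down it reaches from about 300 to 850 mm from the base axis. Payload 4.2 kg.
Tool frame: the origin (TCP) lies at the very end of the fingers, on their centre line; the grasp point (between the pads) lies env.grip_point_offset behind it (env.grip_point_offset is the distance from the TCP to the grasp point, in mm); z points along the fingers, y is the direction in which the jaws open and shut (so a half turn about z gives the same grasp; the last joint's range is limited). The gripper opens to 91 mm and grips with 3 to 60 N. Pads are 32 mm wide; open, the fingers measure 118 mm over their backs; the gripper's body (76 mm by 178 mm) begins 60 mm behind the grasp point.
Start: joints at [-66.807, 18.312, 89.639, -0, 72.044, -1.146], TCP at [236.985, -523.91, 213.976] pointing down, gripper open.
Joint ranges: [-177.97, 177.97], [-48.28, 115.42], [12.27, 149.76], [-77.06, 257.06], [2.81, 150.46], [-146.56, 146.56]. Speed limits (degrees/s): [147.25, 147.25, 180, 180, 180, 180].

### API

Orientations are given as [roll, pitch, yaw] about the fixed x, y, z axes, in that order (R = Rz(yaw) Ry(pitch) Rx(roll)).
In Python, from workcell import env, grab_frame, camera_params gives the robot as it stands. The module is installed in compiled form; this text tells all that it offers.
- The arm moves only by the shell command python3 -m creep 'ROWS' [OPENING] [FORCE]. ROWS is a JSON object of lists of equal length, an entry for each row: "offset": the shift along the tool's x, y, z in m, a list of three; "rotation": the turn, a rotation vector about the tool's x, y, z in degrees, a list of three. A call has 1 to 5 rows; each row shifts and turns the commanded pose from where the row before left it, along the tool's axes as they then stand; what a row does not reach is not made up. A row lasts 1/8 s, in which the tool goes at most 62.5 mm and 10.7 degrees, less where a joint would pass 70% of its speed; a pose out of reach is approached as far as the arm can. A call is refused whole if a number of a shift passes 0.0625 or a number of a turn 10.7, either way. A call with a gripper value outside its range is refused whole. OPENING is the closure, from 0 (fully open) to 1 (shut), set as the call begins (- or left out, the last holds). The fingers move at their own pace and stop on an object; FORCE is the grip in N (left out, the last holds). Time passes only in rows, so rows that do not move let the fingers close. It gives the time, the measured TCP pose, the force and the opening at its end, in the units of the state.
- env.state(): the state, without advancing time (a new reading comes with each control period).
- grab_frame(name): name is "side" or "top"; returns the picture (400x640x3 uint8, red, green, blue); there is no depth.
- camera_params(name): a dict with "mtx" (3x3 intrinsics, pixels), "R" (3x3) and "t" (3): a world point X has camera coordinates R X + t. Camera axes: x right, y down, z forward; pixel columns grow to the right and rows downward; lengths in mm; the calibration is good to about 2 mm. A picture is of the moment at which its call begins. camera_params takes no time and is no camera call.
- env.job_done(): hands the job in, once; it reports no verdict.
The state is a dict: "time_s": time; "qpos": joint angles; "qvel": joint speeds; "effort": joint torques, N m; "ee_pos": TCP position; "ee_rot": TCP orientation; "force": force on the tool from outside, world axes, zero at the start; "torque": the same for the moment, N m; "gripper_width": finger opening in mm.
Only numpy, scipy, OpenCV 4.12 (cv2) and the standard library are available. Lean on these libraries where they do the work, as an engineer would, in place of code of your own. Each camera call takes 0.05 s, during which the arm holds its last target.

## Working session

There is one attempt and no reset: what is moved stays moved. The work goes in short steps, Python scripts to look and compute and a shell command to move; the robot and the scene stay as the last step left them, time stands still between calls to the robot, and variables do not carry over. Pictures are saved under pics/ and viewed, and the job is handed in when it is done.

```bash
mkdir -p pics; ls
python3 - <<'E'
from workcell import env, grab_frame, camera_params
import cv2
for n in ("side","top"):
    im=grab_frame(n); cv2.imwrite(f"pics/{n}0.png",im[:,:,::-1])
    p=camera_params(n); print(n,p["mtx"],p["R"],p["t"], -p["R"].T@p["t"])
print(env.state(), env.grip_point_offset)
E
```

```text
pics
side [[442.67788229   0.         325.73064879]
 [  0.         442.67788229 200.3520408 ]
 [  0.           0.           1.        ]] [[-0.98870397 -0.14838233 -0.02114578]
 [-0.09064723  0.70433636 -0.70405495]
 [ 0.11936306 -0.69418512 -0.7098306 ]] [ 586.45349462  131.31728331 1056.2030357 ] [465.66082114 727.72822919 854.58083701]
top [[456.48433585   0.         315.58982298]
 [  0.         456.48433585 199.58324018]
 [  0.           0.           1.        ]] [[-0.01991314 -0.99968639  0.01518515]
 [-0.98326585  0.01683064 -0.18139733]
 [ 0.18108486 -0.01854322 -0.98329264]] [ -12.25731041  604.3155656  1272.18196631] [3.63585880e+02 1.16587016e+00 1.36073453e+03]
{'time_s': 0.1, 'qpos': array([-6.68081557e+01,  1.83497324e+01,  8.96981878e+01,  7.66746161e-04,
        7.20423552e+01, -1.14614044e+00]), 'qvel': array([-0.11639516, -0.07974497, -0.13095467, -0.10336653,  0.03984897,
       -0.03855526]), 'effort': array([ 2.74403565e-04, -4.13331521e+01, -2.32509989e+01,  7.28624873e-02,
        4.22004447e-02, -4.47728485e-05]), 'ee_pos': array([ 236.80132143, -523.50347756,  213.19507284]), 'ee_rot': array([-1.79909757e+02, -2.53461541e-03,  2.43377458e+01]), 'force': array([ 0.31766691,  0.99572632, -0.54586642]), 'torque': array([ 0.07245004,  0.07170645, -0.07345946]), 'gripper_width': 91.19733037805636} 18.8
```

View pics/side0.png

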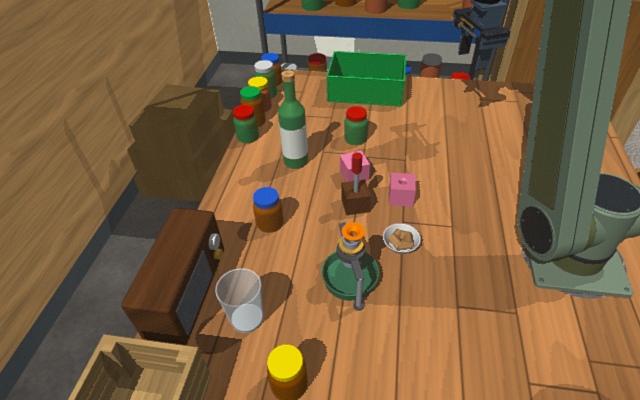

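View pics/top0.png

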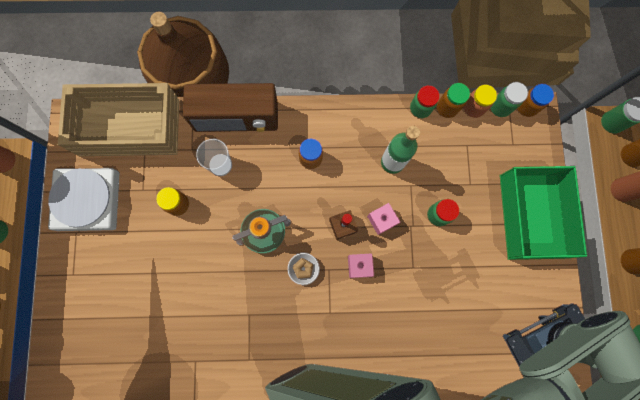

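In the side view the rod's red handle is at about (357,163), in the dark brown rest at (356,198). Look-alikes for the rest are the pink blocks at (355,168) and (402,188). In the top view the rest is at (343,224), with pink blocks at (384,219) and (361,266). The orange guide is at side (352,232) and top (260,227). Next I'll take close crops.

Run:
```python
import cv2, numpy as np
s=cv2.imread("pics/side0.png"); t=cv2.imread("pics/top0.png")
a=cv2.resize(s[140:310,300:440],None,fx=3.5,fy=3.5,interpolation=cv2.INTER_CUBIC)
cv2.imwrite("pics/c1.png",a)
b=cv2.resize(t[180:290,225:415],None,fx=4.2,fy=4.2,interpolation=cv2.INTER_CUBIC)
cv2.imwrite("pics/c2.png",b)
```

```text
(no output)
```

View pics/c1.png

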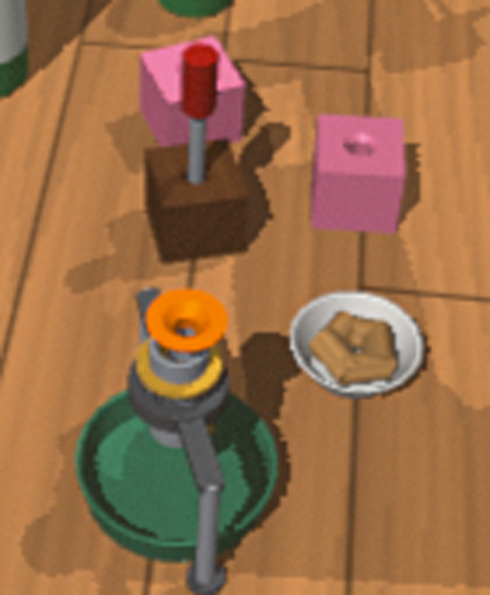

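View pics/c2.png

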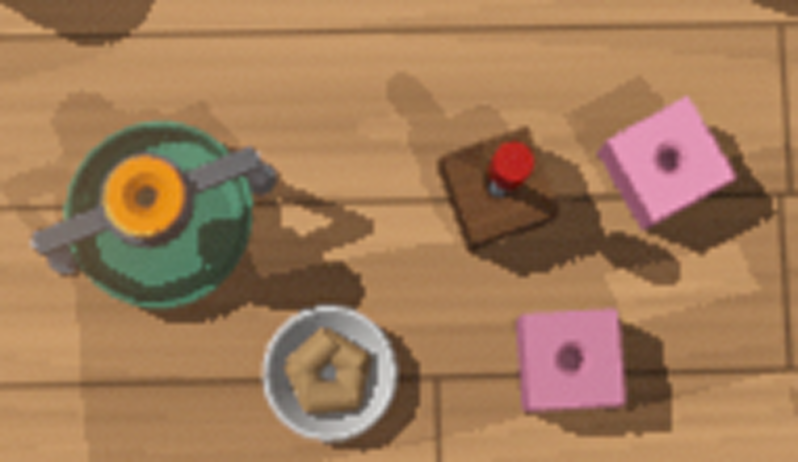

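The crops confirm it: the dark brown block holds the red-handled rod, and the pink blocks are decoys. The funnel hole shows in both views. Next I'll measure from both views.

```bash
cat > h.py <<'E'
import cv2, numpy as np
from workcell import env, grab_frame, camera_params
C={n:camera_params(n) for n in ("side","top")}
def ray(n,uv):
    c=C[n]; d=c["R"].T@np.linalg.inv(c["mtx"])@np.array([uv[0],uv[1],1.]); return -c["R"].T@c["t"], d/np.linalg.norm(d)
def plane(n,uv,z):
    o,d=ray(n,uv); return o+d*(z-o[2])/d[2]
def tri(us,ut):
    o1,d1=ray("side",us); o2,d2=ray("top",ut)
    A=np.stack([d1,-d2],1); k=np.linalg.lstsq(A,o2-o1,rcond=None)[0]
    p,q=o1+k[0]*d1,o2+k[1]*d2; return (p+q)/2, np.linalg.norm(p-q)
def proj(n,X):
    c=C[n]; x=c["mtx"]@(c["R"]@np.array(X,float)+c["t"]); return x[:2]/x[2]
def mask(im,lo,hi,roi):
    h=cv2.cvtColor(im,cv2.COLOR_RGB2HSV); m=cv2.inRange(h,lo,hi); k=np.zeros_like(m); x0,y0,x1,y1=roi; k[y0:y1,x0:x1]=m[y0:y1,x0:x1]; return k
def big(m):
    cs,_=cv2.findContours(m,cv2.RETR_EXTERNAL,cv2.CHAIN_APPROX_NONE); return max(cs,key=cv2.contourArea)
E
python3 - <<'E'
from h import *
s=cv2.imread("pics/side0.png")[:,:,::-1].copy(); t=cv2.imread("pics/top0.png")[:,:,::-1].copy()
# orange brim
for n,im,roi in (("side",s,(330,215,375,250)),("top",t,(240,210,285,245))):
    c=big(mask(im,(5,180,120),(20,255,255),roi)); e=cv2.fitEllipse(c); print(n,"brim ellipse",e,cv2.boundingRect(c),plane(n,e[0],162))
    globals()["b"+n]=e[0]
print(tri(bside,btop))
for n,im,roi in (("side",s,(345,145,370,180)),("top",t,(335,205,360,232))):
    m=mask(im,(0,150,60),(4,255,255),roi)|mask(im,(170,150,60),(180,255,255),roi); c=big(m); print(n,"red",cv2.boundingRect(c),cv2.minAreaRect(c)); print(im[cv2.boundingRect(c)[1]:,:][:3,340:360,0] if n=="top" else "")
# rest
for n,im,roi in (("side",s,(335,170,385,220)),("top",t,(320,205,365,245))):
    hsv=cv2.cvtColor(im,cv2.COLOR_RGB2HSV); print(n,hsv[200 if n=="side" else 228,340:372:2].tolist())
E
```

```text
side brim ellipse ((353.046142578125, 231.00192260742188), (17.475767135620117, 22.70878028869629), 93.16773223876953) (342, 222, 23, 19) [513.12706548 131.12819906 162.        ]
top brim ellipse ((259.1513671875, 226.19703674316406), (16.990196228027344, 17.163537979125977), 88.7690200805664) (250, 218, 19, 18) [515.53757547 128.81851115 162.        ]
(array([514.53427398, 129.10280649, 159.88688866]), np.float64(2.5266816202297417))
side red (352, 152, 11, 22) ((357.0, 162.5), (21.0, 10.0), 90.0)

top red (342, 214, 10, 12) ((346.25, 218.75), (8.485280990600586, 10.60660171508789), 45.0)
[[108 109 104 114 151 174 177 176 176 161 122 115 150 172 176 177 176 175
  175 176]
 [105 105 110 143 177 182 183 181 180 180 162 116 114 129 173 177 178 179
  179 180]
 [105 107 116 176 184 181 181 182 181 180 178 145 114 108 127 127 135 179
  183 187]]
side [[14, 152, 158], [13, 157, 78], [12, 163, 64], [13, 171, 64], [11, 158, 68], [11, 144, 71], [12, 159, 69], [12, 149, 70], [13, 159, 69], [12, 147, 73], [11, 148, 69], [13, 157, 73], [12, 147, 71], [11, 141, 67], [13, 168, 70], [11, 144, 78]]
top [[13, 137, 115], [12, 148, 110], [13, 150, 109], [12, 155, 112], [12, 146, 115], [12, 161, 81], [13, 143, 66], [14, 156, 62], [12, 147, 64], [14, 135, 87], [12, 125, 88], [12, 130, 88], [11, 125, 86], [14, 132, 106], [15, 128, 171], [15, 127, 173]]
```

Run:
```python
import cv2, numpy as np
s=cv2.imread("pics/side0.png"); t=cv2.imread("pics/top0.png")
a=cv2.resize(s[218:250,330:375],None,fx=9,fy=9,interpolation=cv2.INTER_NEAREST)
b=cv2.resize(t[212:244,240:285],None,fx=9,fy=9,interpolation=cv2.INTER_NEAREST)
cv2.imwrite("pics/c3.png",np.vstack([a,b]))
a=cv2.resize(s[145:220,330:380],None,fx=7,fy=7,interpolation=cv2.INTER_NEAREST)
b=cv2.resize(t[200:245,325:365],None,fx=10,fy=10,interpolation=cv2.INTER_NEAREST)
o=np.zeros((525,760,3),np.uint8);o[:525,:350]=a;o[:450,355:755]=b
cv2.imwrite("pics/c4.png",o)
```

```text
(no output)
```

View pics/c3.png

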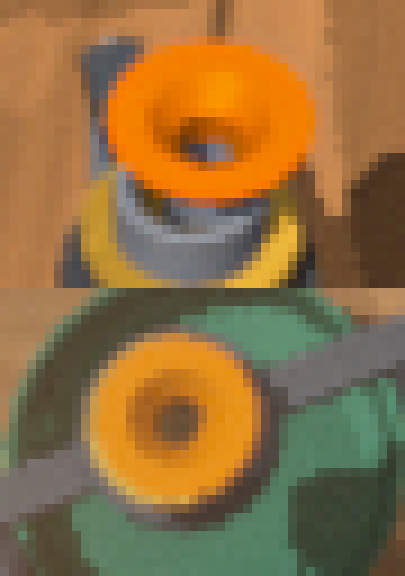

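View pics/c4.png

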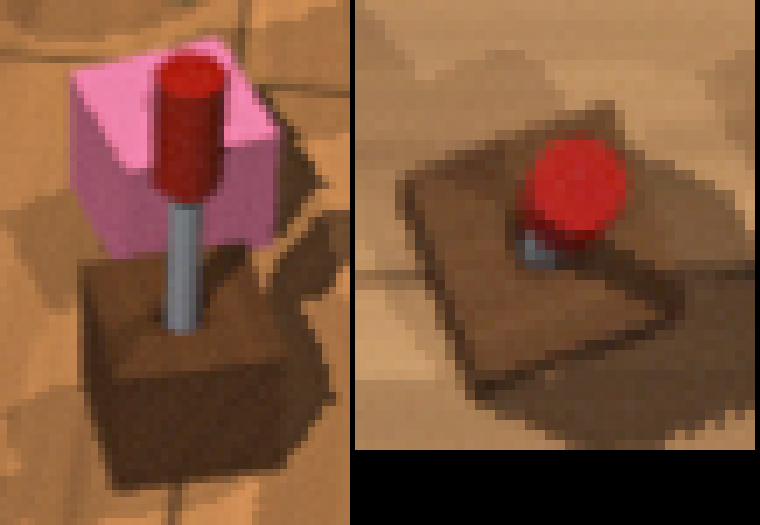

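Run:
```python
from h import *
s=cv2.imread("pics/side0.png")[:,:,::-1].copy(); t=cv2.imread("pics/top0.png")[:,:,::-1].copy()
print("handle top",tri((356.6,155.4),(346.7,217.8)), plane("side",(356.6,155.4),173),plane("top",(346.7,217.8),173))
# shank base at block top (side zoom 181,330)
print("shank at mouth side",plane("side",(330+181/7-.5,145+326/7-.5),60))
A,B,Cc,D=[np.array(p)-.5 for p in ((330.3,217.7),(350.7,211.2),(357.3,230.3),(337.4,237.4))]
W=[plane("top",p,60) for p in (A,B,Cc,D)]; print(np.round(W,1), np.mean(W,0),[np.linalg.norm(W[i]-W[(i+1)%4]) for i in range(4)])
S=[np.array(p)/7+(329.5,144.5) for p in ((82,263),(245,246),(290,358),(112,382))]
V=[plane("side",p,60) for p in S]; print(np.round(V,1), np.mean(V,0),[np.linalg.norm(V[i]-V[(i+1)%4]) for i in range(4)])
# pair corners in both views for height
from itertools import permutations
best=min(permutations(range(4)),key=lambda p:sum(np.linalg.norm(W[i]-V[p[i]]) for i in range(4)))
for i in range(4): print(i,best[i],tri(S[best[i]],(A,B,Cc,D)[i]))
# funnel darkness
for n,im,c in (("side",s,(353,231)),("top",t,(259.15,226.2))):
    hsv=cv2.cvtColor(im,cv2.COLOR_RGB2HSV); 
    y0,x0=int(c[1])-10,int(c[0])-12
    print(n,x0,y0); print(im[y0:y0+21,x0:x0+25,0])
```

```text
handle top (array([ 530.96895669, -102.18311146,  170.64961192]), np.float64(3.142173827541471)) [529.1756     -98.99033705 173.        ] [ 532.22062382 -102.06580792  173.        ]
shank at mouth side [528.51423947 -92.40340822  60.        ]
[[ 550.9  -63.2   60. ]
 [ 568.8 -122.7   60. ]
 [ 513.  -139.8   60. ]
 [ 493.7  -82.1   60. ]] [ 531.59717914 -101.93790011   60.        ] [np.float64(62.070132203633705), np.float64(58.29602256981823), np.float64(60.82185496705961), np.float64(60.19206888998604)]
[[ 568.9 -121.6   60. ]
 [ 509.  -138.7   60. ]
 [ 487.5  -80.8   60. ]
 [ 550.3  -60.3   60. ]] [ 528.914352   -100.33282145   60.        ] [np.float64(62.27729935311616), np.float64(61.80638451491207), np.float64(66.02030152266546), np.float64(64.11814960981982)]
0 3 (array([550.95821979, -63.37993633,  56.90942245]), np.float64(0.7090507158181015))
1 0 (array([ 568.9839723 , -122.78103873,   58.89922774]), np.float64(0.06651246182400848))
2 1 (array([ 511.04978461, -139.65429209,   59.49585644]), np.float64(4.072187341623616))
3 2 (array([490.63291841, -81.86123088,  59.46992068])
[... 3769 characters left out ...]
19 203 197 195 200 208 217 224 230 232
  233 233 194 113  82  78  85]
 [120 116 120 172 213 230 230 232 230 228 222 211 213 217 223 230 232 233
  233 219 147  88  79  73  82]
 [119 117 113 132 181 220 231 231 231 232 231 229 230 230 231 233 234 233
  217 159  95  81  76  79  88]
 [119 119 115 115 136 194 219 228 232 231 232 232 233 233 233 233 232 218
  158  98  74  70  74  82  84]
 [121 116 105 102 114 140 181 214 228 229 232 232 233 234 232 205 200 155
   94  72  73  74  78  85  84]
 [102  97  94  97 103 116 128 163 195 203 219 210 211 220 189 141 117  88
   76  74  71  79  83  85  87]
 [ 87  94  96  97  94 104 110 119 133 137 139 139 129 130 106  86  72  73
   71  72  72  86  86  85  84]]
```

Run:
```python
from h import *
s=cv2.imread("pics/side0.png")[:,:,::-1].copy(); t=cv2.imread("pics/top0.png")[:,:,::-1].copy()
for n,im,(x0,y0,x1,y1) in (("side",s,(344,226,362,240)),("top",t,(252,219,267,234))):
    hsv=cv2.cvtColor(im,cv2.COLOR_RGB2HSV); print(n,x0,y0); print(hsv[y0:y1,x0:x1,1])
for n,im,roi in (("side",s,(338,216,370,246)),("top",t,(240,210,285,245))):
    h=im.astype(int); rb=(h[:,:,0]-h[:,:,2]); m=((rb>120)*255).astype(np.uint8); k=np.zeros_like(m); x0,y0,x1,y1=roi;k[y0:y1,x0:x1]=m[y0:y1,x0:x1]
    c=big(k); e=cv2.fitEllipse(c); hull=cv2.convexHull(c); M=cv2.moments(hull); print(n,e,M["m10"]/M["m00"],M["m01"]/M["m00"],cv2.boundingRect(c))
```

```text
side 344 226
[[255 255 255 255 255 255 255 255 255 255 255 255 255 255 255 255 255 255]
 [255 255 255 255 255 255 255 255 255 255 255 255 255 255 255 255 255 255]
 [255 255 255 255 255 255 255 255 255 255 255 255 255 255 255 255 255 255]
 [255 255 255 255 255 255 255 255 255 255 255 255 255 255 255 255 255 255]
 [255 255 255 255 255 255 255 255 255 255 255 255 255 255 255 255 255 255]
 [255 255 255 255 255 255 255 255 255 255 255 255 255 255 255 255 255 255]
 [255 255 255 255 255 255 255 255 255 255 255 255 255 255 255 255 255 255]
 [255 255 255 255 255 255 223 217 227 181 188 244 255 255 255 255 255 255]
 [255 255 255 255 255 255 172  37  32  36  18 138 254 255 255 255 255 255]
 [255 255 255 255 255 255 226 122  64  27  26 106 239 255 255 255 255 255]
 [223 255 255 255 255 255 255 255 255 216 240 255 255 255 255 255 255 255]
 [ 97 246 255 255 255 255 255 255 255 255 255 255 255 255 255 255 255 255]
 [ 17 169 255 255 255 255 255 255 255 255 255 255 255 255 255 255 255 204]
 [ 22  72 199 255 218 249 255 255 255 255 255 255 255 255 234 206 176 182]]
top 252 219
[[ 86 151 187 211 227 22
[... 547 characters left out ...]
7 224 216 206 207 177 140 125 133 173 220 230 233 227 220]
 [215 225 225 211 209 206 197 179 188 218 224 242 224 231 232]
 [216 227 216 214 225 208 224 223 213 230 232 228 228 230 223]
 [197 225 221 221 219 221 222 217 229 229 232 220 221 227 208]
 [165 206 219 222 220 222 222 225 225 223 229 226 234 217 173]
 [130 166 198 217 226 225 221 217 220 224 223 231 216 176 122]]
side ((353.2182312011719, 230.66761779785156), (18.002779006958008, 23.415706634521484), 90.58494567871094) 353.276049382716 230.74172839506173 (342, 222, 24, 19)
top ((258.8646240234375, 226.14254760742188), (17.41689109802246, 18.147565841674805), 54.43810272216797) 258.90598290598285 226.09861932938855 (250, 217, 19, 19)
```

Run:
```python
from h import *
s=cv2.imread("pics/side0.png")[:,:,::-1].copy(); t=cv2.imread("pics/top0.png")[:,:,::-1].copy()
print("brim", tri((353.25,230.7),(258.9,226.1)),plane("side",(353.25,230.7),162),plane("top",(258.9,226.1),162))
print("funnel",plane("side",(352.7,230.6),162),plane("top",(259.,226.2),162))
print("hole top-dark z155",plane("top",(259.2,226.3),155),"through z145",plane("top",(259.6,226.5),145))
# dish rim
for n,im,roi in (("side",s,(310,235,390,310)),("top",t,(230,200,300,260))):
    c=mask(im,(55,90,20),(95,255,255),roi); cc=big(c); h=cv2.convexHull(cc); e=cv2.fitEllipse(h); print(n,e, plane(n,e[0],30))
a=cv2.resize(s[215:265,325:380],None,fx=12,fy=12,interpolation=cv2.INTER_CUBIC); cv2.imwrite("pics/c5.png",cv2.cvtColor(a,cv2.COLOR_RGB2BGR))
```

```text
brim (array([514.34308103, 129.60324384, 161.52737164]), np.float64(3.0291877403950953)) [512.79761571 130.25818115 162.        ] [515.80701883 129.48080166 162.        ]
funnel [513.94837381 130.13537839 162.        ] [515.5368925  129.21690918 162.        ]
hole top-dark z155 [516.14775293 129.43450772 155.        ] through z145 [516.85561274 129.42933313 145.        ]
side ((339.5505676269531, 276.5032043457031), (30.38087272644043, 49.490257263183594), 155.73855590820312) [537.94835714 154.95261953  30.        ]
top ((268.9518127441406, 242.22979736328125), (5.112370014190674, 7.617898464202881), 43.38859176635742) [484.81000405 114.29519091  30.        ]
```

View pics/c5.png

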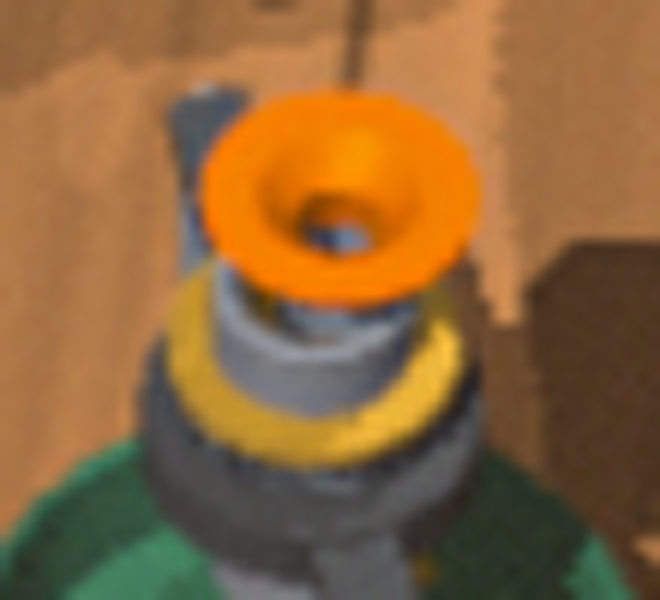

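The whole guide is eccentric: brim and funnel are concentric, and both sit shifted off the barrel. That makes the brim centre the hole centre, about (515,129.5) at z ≈ 161.5. The rod top triangulates to (531,-102,171), against an expected 173, and the rest centre is about (531,-101). Both are in reach. I'll turn the tool to yaw 0 first.

```bash
python3 -c "
from h import *
print('bottle base',plane('top',(391,168),0),plane('side',(294,163),0)); print('redjar',plane('top',(447,210),100))"
python3 -m creep '{"offset":[[0,0,0],[0,0,0],[0,0,0]],"rotation":[[0,0,8.1],[0,0,8.1],[0,0,8.1]]}' 0 40
```

```text
bottle base [ 709.06366739 -258.62342128    0.        ] [ 7.26260204e+02 -2.50739317e+02 -1.13686838e-13]
redjar [ 559.69266213 -391.19377004  100.        ]
time_s: 0.48
ee_pos: [236.9, -523.6, 213.5]
ee_rot: [-179.9, 0.0, -0.2]
force: [-0.5, 0.3, -0.5]
gripper_width: 90.8
```

```bash
python3 -m creep '{"offset":[[0.0294,-0.0421,0],[0.0294,-0.0421,0],[0.0294,-0.0421,0],[0.0294,-0.0421,0],[0.0294,-0.0421,0]],"rotation":[[0,0,0],[0,0,0],[0,0,0],[0,0,0],[0,0,0]]}'
python3 -m creep '{"offset":[[0.0294,-0.0421,0],[0.0294,-0.0421,0],[0.0294,-0.0421,0],[0.0294,-0.0421,0],[0.0294,-0.0421,0]],"rotation":[[0,0,0],[0,0,0],[0,0,0],[0,0,0],[0,0,0]]}'
python3 -m creep '{"offset":[[0,0,0],[0,0,0]],"rotation":[[0,0,0],[0,0,0]]}'
python3 - <<'E'
from h import *
s=grab_frame("side");t=grab_frame("top")
a=cv2.resize(s[60:220,290:450],(480,480)); b=cv2.resize(t[170:270,280:400],(400,333)); o=np.zeros((480,790,3),np.uint8);o[:,:390]=a[:,:390];o[:333,390:]=b
cv2.imwrite("pics/d1.png",o[:,:,::-1])
print(env.state()["ee_pos"])
E
```

```text
time_s: 1.1
ee_pos: [384.4, -311.7, 213.7]
ee_rot: [-180.0, 0.0, 0.0]
force: [0.1, -0.1, -0.3]
gripper_width: 90.9
time_s: 1.72
ee_pos: [531.3, -101.2, 213.6]
ee_rot: [180.0, 0.0, 0.0]
force: [0.8, -0.2, -0.6]
gripper_width: 91.3
time_s: 1.98
ee_pos: [530.1, -102.9, 213.5]
ee_rot: [180.0, 0.1, 0.1]
force: [-0.2, 0.2, -0.6]
gripper_width: 91.1
[ 529.88964748 -103.65511952  213.7721782 ]
```

View pics/d1.png

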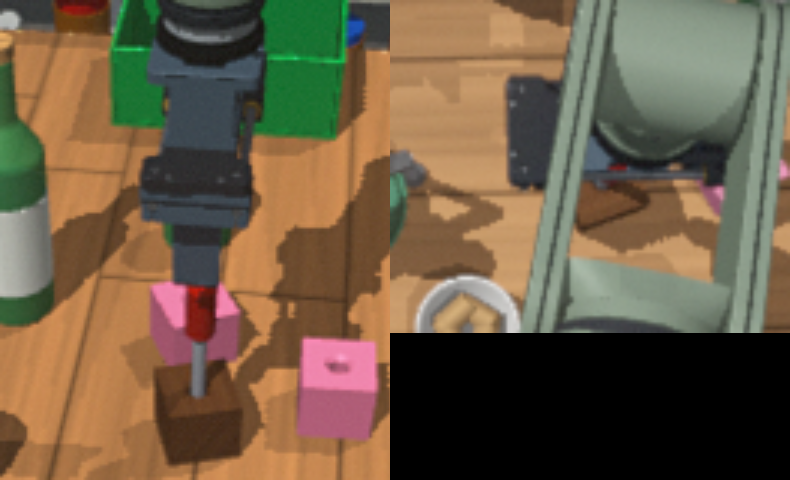

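The gripper is above the handle and its fingers straddle it in the side view. Next, descend and grasp.

```bash
python3 -m creep '{"offset":[[0.0008,0,0.02],[0,0,0.02],[0,0,0.02],[0,0,0.015],[0,0,0.01]],"rotation":[[0,0,0],[0,0,0],[0,0,0],[0,0,0],[0,0,0]]}'
python3 -m creep '{"offset":[[0,0,0],[0,0,0]],"rotation":[[0,0,0],[0,0,0]]}'
python3 -m creep '{"offset":[[0,0,0],[0,0,0],[0,0,0],[0,0,0],[0,0,0]],"rotation":[[0,0,0],[0,0,0],[0,0,0],[0,0,0],[0,0,0]]}' 1 40
```

```text
time_s: 2.7
ee_pos: [531.1, -103.4, 128.3]
ee_rot: [180.0, 0.0, -0.0]
force: [0.2, -0.1, -0.3]
gripper_width: 91.5
time_s: 2.95
ee_pos: [532.0, -102.9, 129.6]
ee_rot: [180.0, -0.1, 0.0]
force: [0.9, 0.9, 0.5]
gripper_width: 91.6
time_s: 3.58
ee_pos: [531.5, -102.7, 128.9]
ee_rot: [180.0, 0.0, 0.0]
force: [0.3, 0.6, 0.5]
gripper_width: 44.2
```

```bash
python3 -m creep '{"offset":[[0,0,0],[0,0,0],[0,0,0],[0,0,0],[0,0,0]],"rotation":[[0,0,0],[0,0,0],[0,0,0],[0,0,0],[0,0,0]]}'
python3 - <<'E'
from h import *
for i in range(1): print({k:np.round(v,2) for k,v in env.state().items()})
s=grab_frame("side")
cv2.imwrite("pics/d2.png",cv2.resize(s[60:220,290:450],(640,640))[:600,:,::-1])
E
```

```text
time_s: 4.2
ee_pos: [531.5, -102.7, 128.9]
ee_rot: [180.0, 0.0, 0.0]
force: [0.6, 0.3, -1.1]
gripper_width: 25.2
{'time_s': np.float64(4.2), 'qpos': array([-1.2150e+01,  1.9270e+01,  1.0139e+02, -1.0000e-02,  5.9340e+01,
        7.7810e+01]), 'qvel': array([ 0.08, -0.12, -0.05,  0.13, -0.03,  0.05]), 'effort': array([  0.05, -39.76, -20.8 ,   0.08,  -0.06,  -0.  ]), 'ee_pos': array([ 531.47, -102.75,  128.93]), 'ee_rot': array([1.7999e+02, 0.0000e+00, 4.0000e-02]), 'force': array([ 0.56,  0.34, -1.11]), 'torque': array([0.02, 0.02, 0.02]), 'gripper_width': np.float64(25.16)}
```

View pics/d2.png

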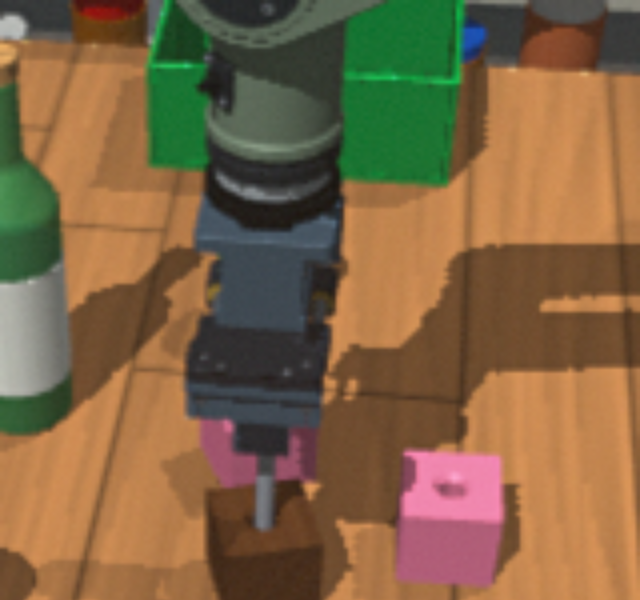

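The handle is gripped: width 25 mm, and the shank is centred under the finger. Next, lift straight up.

```bash
python3 -m creep '{"offset":[[0,0,-0.015],[0,0,-0.03],[0,0,-0.04],[0,0,-0.045],[0,0,-0.045]],"rotation":[[0,0,0],[0,0,0],[0,0,0],[0,0,0],[0,0,0]]}'
python3 -m creep '{"offset":[[-0.0031,-0.0462,-0.005],[-0.0031,-0.0462,0],[-0.0031,-0.0462,0],[-0.0031,-0.0462,0],[-0.0031,-0.0462,0]],"rotation":[[0,0,0],[0,0,0],[0,0,0],[0,0,0],[0,0,0]]}'
python3 -m creep '{"offset":[[0,0,0],[0,0,0],[0,0,0]],"rotation":[[0,0,0],[0,0,0],[0,0,0]]}'
python3 - <<'E'
from h import *
s=grab_frame("side");t=grab_frame("top")
cv2.imwrite("pics/d3.png",cv2.resize(s[120:270,280:440],(640,600),interpolation=cv2.INTER_CUBIC)[:600,:,::-1])
cv2.imwrite("pics/d3t.png",cv2.resize(t[150:300,200:360],(640,600),interpolation=cv2.INTER_CUBIC)[:600,:,::-1])
cv2.imwrite("pics/s3.png",s[:,:,::-1])
st=env.state();print(st["ee_pos"],st["force"],st["torque"])
E
```

```text
time_s: 4.88
ee_pos: [531.2, -102.6, 306.3]
ee_rot: [180.0, -0.1, 0.0]
force: [0.7, 0.1, -1.7]
gripper_width: 25.5
time_s: 5.5
ee_pos: [515.4, 129.7, 309.9]
ee_rot: [-180.0, -0.1, 0.0]
force: [0.5, -0.5, -1.8]
gripper_width: 25.6
time_s: 5.88
ee_pos: [515.9, 127.2, 309.2]
ee_rot: [180.0, -0.0, -0.0]
force: [0.2, -0.0, -1.5]
gripper_width: 25.5
[515.95524351 127.21365882 309.07777041] [-0.53919208  0.71206384 -1.57580519] [ 0.0617276 -0.0169139  0.0066219]
```

View pics/d3.png

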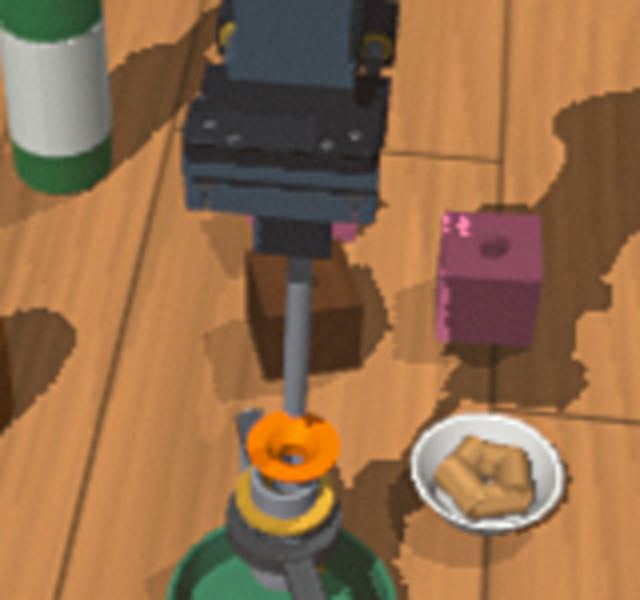

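View pics/d3t.png

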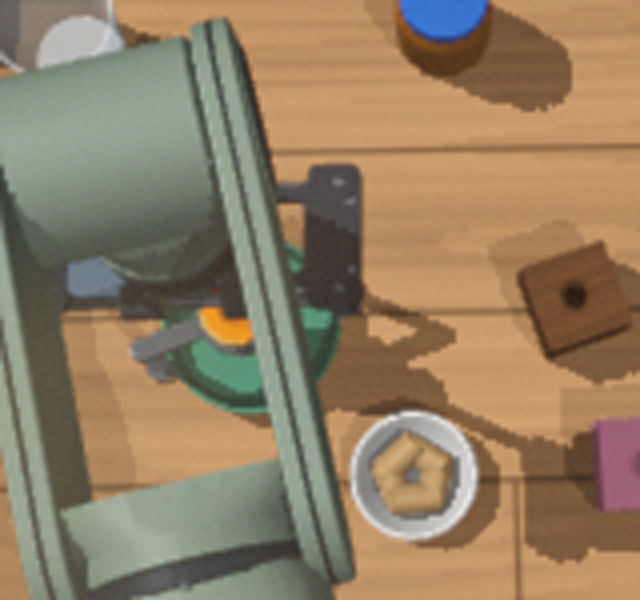

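Run:
```python
from h import *
print("rest hole top",plane("top",(343.25,223.25),60))
print("pred tip",proj("side",(516,127.2,185)),"pred at 162",proj("side",(516,127.2,162)), "pred handle bottom",proj("side",(516,127.2,303)))
im=cv2.imread("pics/s3.png")
h=cv2.cvtColor(im,cv2.COLOR_BGR2HSV)
for y in range(186,228,3): 
    r=h[y,345:366]; x=np.where(r[:,1]<70)[0]+345; print(y,x.min() if len(x) else None,x.max() if len(x) else None, x.mean() if len(x) else None)
```

```text
rest hole top [ 532.6408249  -101.45464564   60.        ]
pred tip [352.09689789 221.9812239 ] pred at 162 [351.86162172 229.43367717] pred handle bottom [353.45230753 179.04815955]
186 352 357 354.5
189 352 357 354.5
192 352 357 354.5
195 351 357 354.0
198 351 357 354.0
201 351 357 354.0
204 351 356 353.5
207 351 356 353.5
210 351 356 353.5
213 351 356 353.5
216 351 356 353.5
219 351 355 353.0
222 351 355 353.0
225 None None None
```

The rest hole in the top view is at (532.6,-101.5), against the robot grasp at (531.5,-102.7). That gives me each camera's bias. Corrected for it, the funnel hole is at about (515.5,128), within 1 mm of the current position. Descending gently.

```bash
python3 -m creep '{"offset":[[-0.0004,-0.0008,0.007],[0,0,0.007],[0,0,0.006],[0,0,0.002],[0,0,0]],"rotation":[[0,0,0],[0,0,0],[0,0,0],[0,0,0],[0,0,0]]}'
python3 -m creep '{"offset":[[0,0,0.001],[0,0,0.001],[0,0,0.001],[0,0,0.001],[0,0,0]],"rotation":[[0,0,0],[0,0,0],[0,0,0],[0,0,0],[0,0,0]]}'
python3 -m creep '{"offset":[[0,0,0.001],[0,0,0.001],[0,0,0.001],[0,0,0.001],[0,0,0]],"rotation":[[0,0,0],[0,0,0],[0,0,0],[0,0,0],[0,0,0]]}'
```

```text
time_s: 6.6
ee_pos: [515.4, 129.1, 286.8]
ee_rot: [180.0, 0.0, 0.0]
force: [-0.5, -0.2, -2.1]
gripper_width: 25.2
time_s: 7.22
ee_pos: [515.4, 129.1, 282.8]
ee_rot: [180.0, 0.0, 0.0]
force: [-0.3, -0.5, -1.0]
gripper_width: 25.3
time_s: 7.85
ee_pos: [515.4, 129.1, 278.8]
ee_rot: [180.0, 0.0, 0.0]
force: [0.7, -0.1, -0.7]
gripper_width: 25.1
```

```bash
python3 -m creep '{"offset":[[0,0.0003,0.001],[0,0.0003,0.001],[0,0,0.001],[0,0,0.001],[0,0,0]],"rotation":[[0,0,0],[0,0,0],[0,0,0],[0,0,0],[0,0,0]]}'
python3 - <<'E'
from h import *
s=grab_frame("side")
cv2.imwrite("pics/d4.png",cv2.resize(s[180:270,310:400],(600,600),interpolation=cv2.INTER_CUBIC)[:600,:,::-1])
for i in range(3):
  st=env.state();print(st["ee_pos"],st["force"],st["torque"])
  grab_frame("top")
E
```

```text
time_s: 8.48
ee_pos: [515.4, 128.5, 274.8]
ee_rot: [180.0, 0.0, 0.0]
force: [-0.4, -0.3, -1.8]
gripper_width: 25.0
[515.42178578 128.46875043 274.86915936] [-0.40602515  0.24928448 -2.04972758] [ 0.0296851   0.01289109 -0.02118534]
[515.46798017 128.49366897 274.94380872] [-0.34110433 -0.42588019 -2.19499953] [0.03949175 0.08331841 0.01676821]
[515.47234167 128.50488494 274.97371772] [-0.6113785  -0.34989446 -1.73259688] [0.03574163 0.01973263 0.01786304]
```

View pics/d4.png

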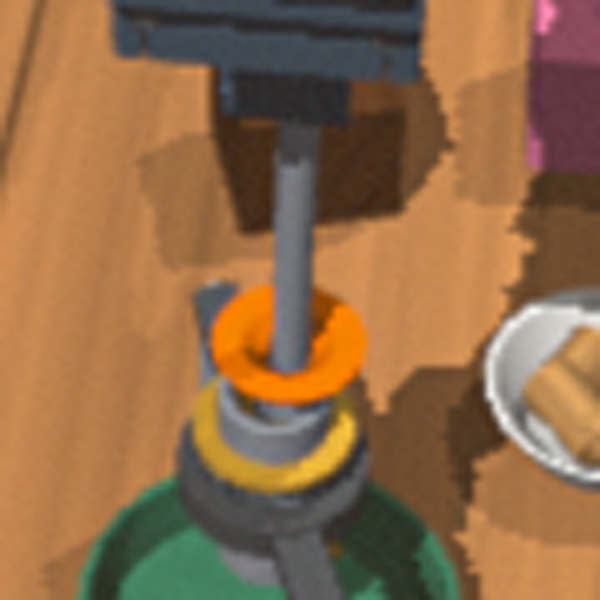

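The rod is in the hole (tip at about z 151) with no contact force. Going down towards the cork, expected with its top at z 110–131.

```bash
python3 -m creep '{"offset":[[0,0,0.0025],[0,0,0.0025],[0,0,0.0025],[0,0,0.002],[0,0,0]],"rotation":[[0,0,0],[0,0,0],[0,0,0],[0,0,0],[0,0,0]]}'
python3 -m creep '{"offset":[[0,0,0.002],[0,0,0.002],[0,0,0.002],[0,0,0.001],[0,0,0]],"rotation":[[0,0,0],[0,0,0],[0,0,0],[0,0,0],[0,0,0]]}'
python3 -m creep '{"offset":[[0,0,0.001],[0,0,0.001],[0,0,0.001],[0,0,0.001],[0,0,0]],"rotation":[[0,0,0],[0,0,0],[0,0,0],[0,0,0],[0,0,0]]}'
```

```text
time_s: 9.3
ee_pos: [515.3, 128.5, 265.2]
ee_rot: [180.0, 0.0, 0.0]
force: [0.7, -0.2, -1.0]
gripper_width: 25.4
time_s: 9.93
ee_pos: [515.4, 128.5, 258.3]
ee_rot: [180.0, 0.0, 0.0]
force: [0.0, 0.2, -1.2]
gripper_width: 25.1
time_s: 10.55
ee_pos: [515.4, 128.4, 254.3]
ee_rot: [180.0, 0.0, 0.0]
force: [-0.5, -0.4, -2.1]
gripper_width: 25.2
```

```bash
python3 -m creep '{"offset":[[0,0,0.001],[0,0,0.001],[0,0,0.001],[0,0,0.001],[0,0,0]],"rotation":[[0,0,0],[0,0,0],[0,0,0],[0,0,0],[0,0,0]]}'
python3 -m creep '{"offset":[[0,0,0.001],[0,0,0.001],[0,0,0.001],[0,0,0.001],[0,0,0]],"rotation":[[0,0,0],[0,0,0],[0,0,0],[0,0,0],[0,0,0]]}'
```

```text
time_s: 11.18
ee_pos: [515.4, 128.5, 250.3]
ee_rot: [180.0, 0.0, 0.0]
force: [-0.8, -0.6, -0.9]
gripper_width: 25.4
time_s: 11.8
ee_pos: [515.4, 128.5, 246.3]
ee_rot: [180.0, 0.0, 0.0]
force: [-0.2, 0.4, -2.7]
gripper_width: 25.5
```

```bash
python3 -m creep '{"offset":[[0,0,0.001],[0,0,0.001],[0,0,0.001],[0,0,0.001],[0,0,0]],"rotation":[[0,0,0],[0,0,0],[0,0,0],[0,0,0],[0,0,0]]}'
python3 -m creep '{"offset":[[0,0,0.001],[0,0,0.001],[0,0,0.001],[0,0,0.001],[0,0,0]],"rotation":[[0,0,0],[0,0,0],[0,0,0],[0,0,0],[0,0,0]]}'
```

```text
time_s: 12.42
ee_pos: [515.4, 128.5, 242.3]
ee_rot: [180.0, 0.0, 0.0]
force: [0.2, -0.1, -1.4]
gripper_width: 25.4
time_s: 13.05
ee_pos: [515.5, 128.5, 238.7]
ee_rot: [180.0, -0.0, 0.0]
force: [-0.7, 0.9, 0.6]
gripper_width: 25.4
```

The force has risen by about 2 N with the tip at about 115, so this is cork contact. Pushing slowly.

```bash
python3 -m creep '{"offset":[[0,0,0.001],[0,0,0.001],[0,0,0],[0,0,0]],"rotation":[[0,0,0],[0,0,0],[0,0,0],[0,0,0]]}'
python3 -m creep '{"offset":[[0,0,0.001],[0,0,0.001],[0,0,0],[0,0,0]],"rotation":[[0,0,0],[0,0,0],[0,0,0],[0,0,0]]}'
```

```text
time_s: 13.55
ee_pos: [515.5, 128.5, 236.5]
ee_rot: [180.0, -0.0, 0.0]
force: [-0.4, 0.0, 1.2]
gripper_width: 25.0
time_s: 14.05
ee_pos: [515.5, 128.5, 234.4]
ee_rot: [180.0, -0.0, 0.0]
force: [-0.5, -0.3, 1.2]
gripper_width: 25.5
```

```bash
python3 -m creep '{"offset":[[0,0,0.001],[0,0,0.001],[0,0,0],[0,0,0]],"rotation":[[0,0,0],[0,0,0],[0,0,0],[0,0,0]]}'
```

```text
time_s: 14.55
ee_pos: [515.4, 128.5, 232.4]
ee_rot: [180.0, -0.0, 0.0]
force: [0.3, 0.0, 0.8]
gripper_width: 25.5
```

The push force has levelled off at about 2.8 N net, so the cork is sliding. Continuing.

```bash
python3 -m creep '{"offset":[[0,0,0.001],[0,0,0.001],[0,0,0.001],[0,0,0.001],[0,0,0]],"rotation":[[0,0,0],[0,0,0],[0,0,0],[0,0,0],[0,0,0]]}'
python3 -c "
from h import *
s=grab_frame('side')
cv2.imwrite('pics/d5.png',cv2.resize(s[190:290,310:410],(600,600),interpolation=cv2.INTER_CUBIC)[:,:,::-1])
print(env.state()['force'],env.state()['ee_pos'])"
```

```text
time_s: 15.18
ee_pos: [515.4, 128.4, 228.3]
ee_rot: [180.0, 0.0, 0.0]
force: [-0.5, -0.3, 2.0]
gripper_width: 24.9
[-0.13895209  0.6022602   1.87913853] [515.42100176 128.47679639 228.3735853 ]
```

View pics/d5.png

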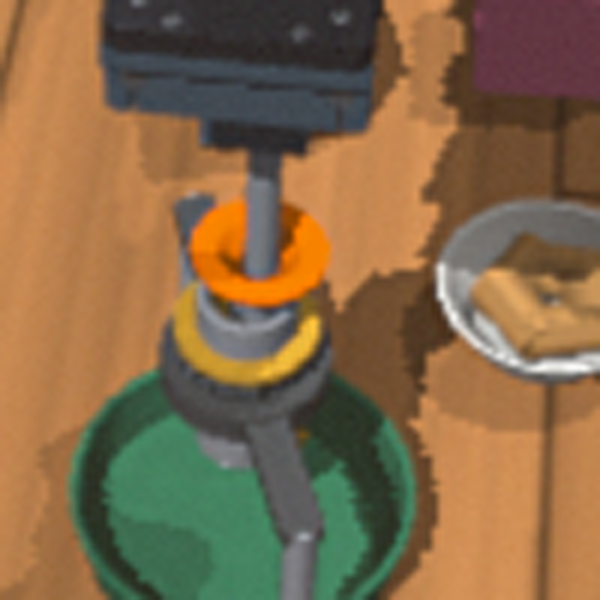

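The barrel has sunk only slightly and the rod runs straight through the funnel. Continuing.

```bash
python3 -m creep '{"offset":[[0,0,0.001],[0,0,0.001],[0,0,0.001],[0,0,0.001],[0,0,0]],"rotation":[[0,0,0],[0,0,0],[0,0,0],[0,0,0],[0,0,0]]}'
python3 -m creep '{"offset":[[0,0,0.001],[0,0,0.001],[0,0,0.001],[0,0,0.001],[0,0,0]],"rotation":[[0,0,0],[0,0,0],[0,0,0],[0,0,0],[0,0,0]]}'
```

```text
time_s: 15.85
ee_pos: [515.4, 128.5, 224.3]
ee_rot: [180.0, 0.0, 0.0]
force: [-0.8, -0.6, 1.2]
gripper_width: 25.2
time_s: 16.48
ee_pos: [515.4, 128.5, 220.3]
ee_rot: [180.0, 0.0, 0.0]
force: [-0.9, -0.9, 0.9]
gripper_width: 25.9
```

```bash
python3 -m creep '{"offset":[[0,0,0.001],[0,0,0.001],[0,0,0.001],[0,0,0.001],[0,0,0]],"rotation":[[0,0,0],[0,0,0],[0,0,0],[0,0,0],[0,0,0]]}'
python3 -m creep '{"offset":[[0,0,0.001],[0,0,0.001],[0,0,0.001],[0,0,0.001],[0,0,0]],"rotation":[[0,0,0],[0,0,0],[0,0,0],[0,0,0],[0,0,0]]}'
```

```text
time_s: 17.1
ee_pos: [515.4, 128.5, 216.3]
ee_rot: [180.0, 0.0, 0.0]
force: [-0.6, 0.1, 1.8]
gripper_width: 25.3
time_s: 17.73
ee_pos: [515.4, 128.5, 212.3]
ee_rot: [180.0, 0.0, 0.0]
force: [-0.0, -0.9, 1.5]
gripper_width: 25.1
```

```bash
python3 -m creep '{"offset":[[0,0,0.001],[0,0,0.001],[0,0,0.001],[0,0,0.001],[0,0,0]],"rotation":[[0,0,0],[0,0,0],[0,0,0],[0,0,0],[0,0,0]]}'
python3 -m creep '{"offset":[[0,0,0.001],[0,0,0.001],[0,0,0.001],[0,0,0.001],[0,0,0]],"rotation":[[0,0,0],[0,0,0],[0,0,0],[0,0,0],[0,0,0]]}'
python3 -m creep '{"offset":[[0,0,0.001],[0,0,0.001],[0,0,0.001],[0,0,0.001],[0,0,0]],"rotation":[[0,0,0],[0,0,0],[0,0,0],[0,0,0],[0,0,0]]}'
```

```text
time_s: 18.35
ee_pos: [515.4, 128.5, 208.3]
ee_rot: [180.0, 0.0, 0.0]
force: [-0.8, -0.8, 1.6]
gripper_width: 25.6
time_s: 18.98
ee_pos: [515.4, 128.5, 204.3]
ee_rot: [180.0, 0.0, 0.0]
force: [-0.0, -1.1, 1.0]
gripper_width: 25.5
time_s: 19.6
ee_pos: [515.4, 128.4, 200.3]
ee_rot: [180.0, 0.0, 0.0]
force: [-0.1, -1.0, 0.9]
gripper_width: 25.3
```

```bash
python3 -m creep '{"offset":[[0,0,0.001],[0,0,0.001],[0,0,0.001],[0,0,0.001],[0,0,0]],"rotation":[[0,0,0],[0,0,0],[0,0,0],[0,0,0],[0,0,0]]}'
python3 -m creep '{"offset":[[0,0,0.001],[0,0,0.001],[0,0,0.001],[0,0,0.001],[0,0,0]],"rotation":[[0,0,0],[0,0,0],[0,0,0],[0,0,0],[0,0,0]]}'
python3 -m creep '{"offset":[[0,0,0.001],[0,0,0.001],[0,0,0.001],[0,0,0.001],[0,0,0]],"rotation":[[0,0,0],[0,0,0],[0,0,0],[0,0,0],[0,0,0]]}'
python3 -c "
from h import *
s=grab_frame('side')
cv2.imwrite('pics/d6.png',cv2.resize(s[190:310,300:420],(600,600),interpolation=cv2.INTER_CUBIC)[:,:,::-1])
print(env.state()['force'],env.state()['ee_pos'])"
```

```text
time_s: 20.23
ee_pos: [515.4, 128.4, 196.3]
ee_rot: [180.0, 0.0, 0.0]
force: [-0.4, -1.3, 1.0]
gripper_width: 25.4
time_s: 20.85
ee_pos: [515.3, 128.4, 192.3]
ee_rot: [180.0, 0.0, 0.0]
force: [0.3, -1.2, 1.0]
gripper_width: 25.2
time_s: 21.48
ee_pos: [515.4, 128.4, 188.3]
ee_rot: [180.0, 0.0, 0.0]
force: [-0.8, -1.1, -0.1]
gripper_width: 25.6
[-1.05569509 -1.63680167 -0.11600279] [515.39529988 128.42840246 188.34017881]
```

View pics/d6.png

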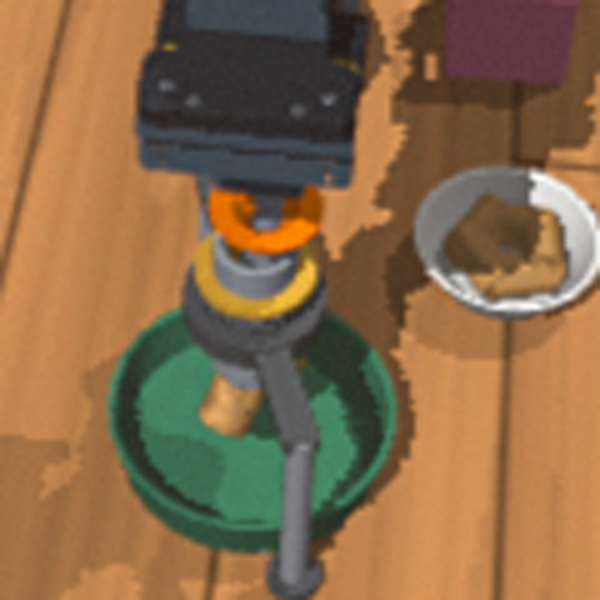

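The cork is showing below the barrel (crop (232,408)), tilted and not fully dropped. A few mm more.

```bash
python3 -m creep '{"offset":[[0,0,0.001],[0,0,0.001],[0,0,0.001],[0,0,0],[0,0,0]],"rotation":[[0,0,0],[0,0,0],[0,0,0],[0,0,0],[0,0,0]]}'
python3 -c "
from h import *
s=grab_frame('side')
cv2.imwrite('pics/d7.png',cv2.resize(s[190:310,300:420],(600,600),interpolation=cv2.INTER_CUBIC)[:,:,::-1])
print(env.state()['force'],env.state()['ee_pos'])"
```

```text
time_s: 22.15
ee_pos: [515.5, 128.6, 185.4]
ee_rot: [-180.0, -0.0, 0.0]
force: [0.3, -1.0, -0.3]
gripper_width: 25.3
[ 0.04552014  0.8626834  -1.2265906 ] [515.51796816 128.58374625 185.43099583]
```

View pics/d7.png

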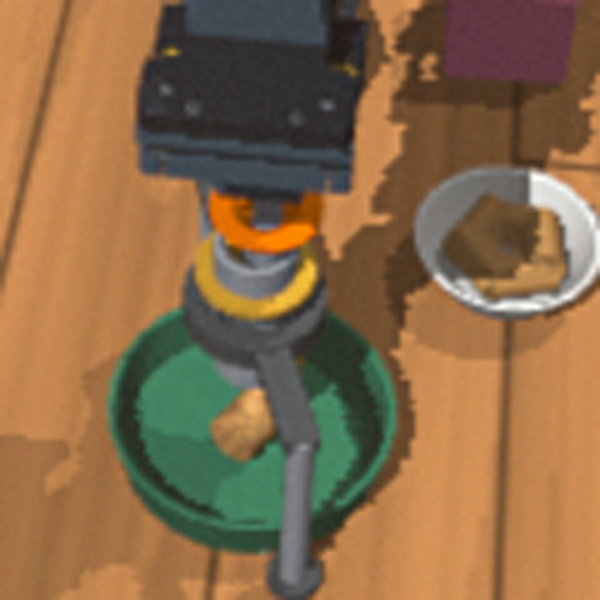

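The cork has released and is falling into the dish. I'll start withdrawing slowly and look again.

```bash
python3 -m creep '{"offset":[[0,0,0],[0,0,0],[0,0,-0.002],[0,0,-0.002],[0,0,-0.004]],"rotation":[[0,0,0],[0,0,0],[0,0,0],[0,0,0],[0,0,0]]}'
python3 -c "
from h import *
s=grab_frame('side')
cv2.imwrite('pics/d8.png',cv2.resize(s[190:310,300:420],(600,600),interpolation=cv2.INTER_CUBIC)[:,:,::-1])
print(env.state()['force'],env.state()['ee_pos'])"
```

```text
time_s: 22.82
ee_pos: [515.4, 128.5, 193.6]
ee_rot: [180.0, 0.0, 0.0]
force: [-0.8, 0.1, -2.3]
gripper_width: 25.1
[ 0.04693811  0.44776148 -1.0558945 ] [515.81205951 128.55221127 194.25524506]
```

View pics/d8.png

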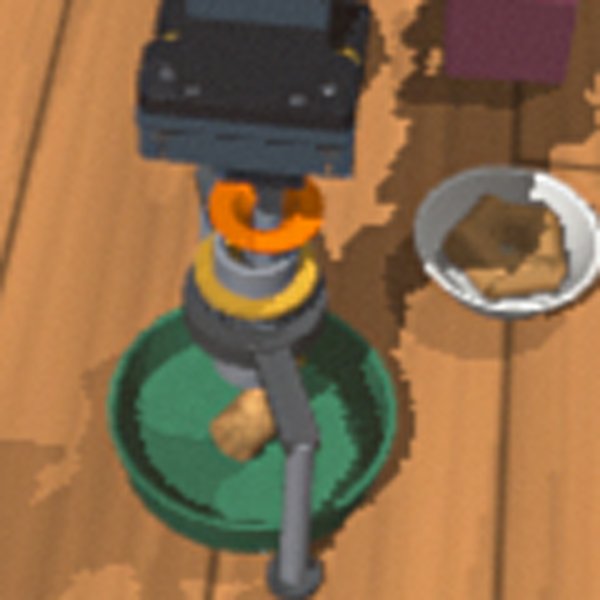

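The cork hasn't moved between pictures, so it is lying in the dish. Withdrawing the rod.

```bash
python3 -m creep '{"offset":[[0,0,-0.01],[0,0,-0.015],[0,0,-0.015],[0,0,-0.015],[0,0,-0.01]],"rotation":[[0,0,0],[0,0,0],[0,0,0],[0,0,0],[0,0,0]]}'
python3 -m creep '{"offset":[[0,0,-0.012],[0,0,-0.015],[0,0,-0.015],[0,0,-0.01],[0,0,0]],"rotation":[[0,0,0],[0,0,0],[0,0,0],[0,0,0],[0,0,0]]}'
```

```text
time_s: 23.5
ee_pos: [515.8, 128.6, 259.9]
ee_rot: [-180.0, -0.1, 0.0]
force: [-0.6, 0.7, -1.5]
gripper_width: 25.4
time_s: 24.12
ee_pos: [515.8, 128.6, 311.4]
ee_rot: [-180.0, -0.1, 0.0]
force: [-0.0, 0.3, -2.0]
gripper_width: 25.6
```

```bash
python3 -m creep '{"offset":[[0.0032,0.0462,0],[0.0032,0.0462,0],[0.0032,0.0462,0],[0.0032,0.0462,0],[0.0032,0.0462,0]],"rotation":[[0,0,0],[0,0,0],[0,0,0],[0,0,0],[0,0,0]]}'
python3 -m creep '{"offset":[[0,0,0.03],[0,0,0.04],[0,0,0.03],[0,0,0.01],[0,0,0]],"rotation":[[0,0,0],[0,0,0],[0,0,0],[0,0,0],[0,0,0]]}'
python3 -m creep '{"offset":[[0,0,0],[0,0,0]],"rotation":[[0,0,0],[0,0,0]]}'
python3 -c "
from h import *
s=grab_frame('side')
cv2.imwrite('pics/d9.png',cv2.resize(s[120:240,300:420],(600,600),interpolation=cv2.INTER_CUBIC)[:,:,::-1])
print(env.state()['force'],env.state()['ee_pos'])
e=env.state()['ee_pos']; print(proj('side',(e[0],e[1],e[2]-124)))"
```

```text
time_s: 24.75
ee_pos: [531.2, -103.9, 309.8]
ee_rot: [-180.0, 0.1, 0.0]
force: [0.2, 0.4, -1.7]
gripper_width: 25.4
time_s: 25.38
ee_pos: [531.6, -102.5, 200.2]
ee_rot: [-180.0, 0.0, 0.0]
force: [0.6, -0.0, -1.1]
gripper_width: 25.2
time_s: 25.62
ee_pos: [532.3, -102.6, 201.7]
ee_rot: [180.0, -0.1, 0.0]
force: [-0.6, -0.2, -1.9]
gripper_width: 25.1
[ 1.0635833  -0.1276425  -2.18653439] [ 532.13841334 -102.58394274  201.48988926]
[354.5334935 183.3100748]
```

View pics/d9.png

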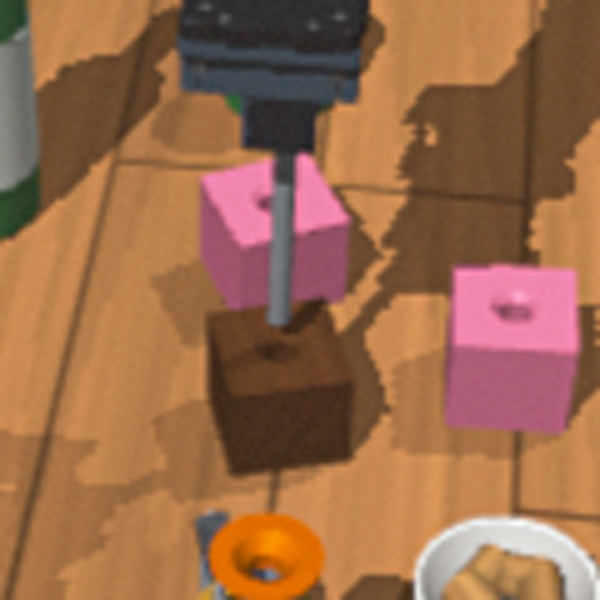

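The tip (crop (281,322)) is directly above the rest hole (crop (278,350)). Lowering.

```bash
python3 -m creep '{"offset":[[0,0,0.007],[0,0,0.006],[0,0,0.006],[0,0,0.006],[0,0,0]],"rotation":[[0,0,0],[0,0,0],[0,0,0],[0,0,0],[0,0,0]]}'
python3 -m creep '{"offset":[[0,0,0.005],[0,0,0.005],[0,0,0.005],[0,0,0.005],[0,0,0]],"rotation":[[0,0,0],[0,0,0],[0,0,0],[0,0,0],[0,0,0]]}'
python3 -m creep '{"offset":[[0,0,0.005],[0,0,0.005],[0,0,0.005],[0,0,0.003],[0,0,0]],"rotation":[[0,0,0],[0,0,0],[0,0,0],[0,0,0],[0,0,0]]}'
```

```text
time_s: 26.3
ee_pos: [531.2, -102.4, 174.7]
ee_rot: [-180.0, 0.1, 0.0]
force: [-0.5, -0.0, -1.4]
gripper_width: 25.2
time_s: 26.92
ee_pos: [531.3, -102.4, 154.9]
ee_rot: [-180.0, 0.1, 0.0]
force: [-0.3, -0.2, -0.2]
gripper_width: 25.3
time_s: 27.55
ee_pos: [531.4, -102.5, 137.2]
ee_rot: [-180.0, 0.0, 0.0]
force: [-0.7, 0.6, -0.7]
gripper_width: 25.4
```

```bash
python3 -m creep '{"offset":[[0,0,0.003],[0,0,0.002],[0,0,0.001],[0,0,0],[0,0,0]],"rotation":[[0,0,0],[0,0,0],[0,0,0],[0,0,0],[0,0,0]]}'
python3 -m creep '{"offset":[[0,0,0.001],[0,0,0.001],[0,0,0],[0,0,0]],"rotation":[[0,0,0],[0,0,0],[0,0,0],[0,0,0]]}'
```

```text
time_s: 28.18
ee_pos: [531.7, -102.5, 131.5]
ee_rot: [180.0, -0.0, 0.0]
force: [0.3, 0.5, -1.1]
gripper_width: 25.3
time_s: 28.68
ee_pos: [531.6, -102.5, 129.4]
ee_rot: [180.0, 0.0, 0.0]
force: [0.1, -0.5, -2.2]
gripper_width: 25.5
```

```bash
python3 -m creep '{"offset":[[0,0,0.0005],[0,0,0],[0,0,0]],"rotation":[[0,0,0],[0,0,0],[0,0,0]]}'
python3 -m creep '{"offset":[[0,0,0.0005],[0,0,0],[0,0,0]],"rotation":[[0,0,0],[0,0,0],[0,0,0]]}'
```

```text
time_s: 29.05
ee_pos: [531.6, -102.5, 129.0]
ee_rot: [180.0, -0.0, 0.0]
force: [-0.7, 0.3, -1.0]
gripper_width: 25.6
time_s: 29.42
ee_pos: [531.8, -102.5, 128.9]
ee_rot: [180.0, -0.0, 0.0]
force: [-1.0, 0.4, 3.3]
gripper_width: 25.4
```

It has touched the hole floor (+3 N) at the same TCP height as at the grasp. Releasing and backing off straight up.

```bash
python3 -m creep '{"offset":[[0,0,0],[0,0,0],[0,0,0],[0,0,0],[0,0,0]],"rotation":[[0,0,0],[0,0,0],[0,0,0],[0,0,0],[0,0,0]]}' 0.2
python3 -m creep '{"offset":[[0,0,0],[0,0,0],[0,0,0],[0,0,0],[0,0,0]],"rotation":[[0,0,0],[0,0,0],[0,0,0],[0,0,0],[0,0,0]]}' 0
python3 -m creep '{"offset":[[0,0,-0.01],[0,0,-0.025],[0,0,-0.035],[0,0,-0.035],[0,0,-0.02]],"rotation":[[0,0,0],[0,0,0],[0,0,0],[0,0,0],[0,0,0]]}'
python3 -m creep '{"offset":[[-0.03,0.045,0],[-0.03,0.045,0],[-0.03,0.045,0],[-0.03,0.045,0],[0,0,0]],"rotation":[[0,0,0],[0,0,0],[0,0,0],[0,0,0],[0,0,0]]}'
python3 - <<'E'
from h import *
s=grab_frame("side");t=grab_frame("top")
cv2.imwrite("pics/e_s.png",s[:,:,::-1]);cv2.imwrite("pics/e_t.png",t[:,:,::-1])
cv2.imwrite('pics/e1.png',cv2.resize(s[140:310,300:440],None,fx=3.5,fy=3.5,interpolation=cv2.INTER_CUBIC)[:,:,::-1])
cv2.imwrite('pics/e2.png',cv2.resize(t[180:290,225:415],None,fx=4.2,fy=4.2,interpolation=cv2.INTER_CUBIC)[:,:,::-1])
E
```

```text
time_s: 30.05
ee_pos: [531.6, -102.5, 128.4]
ee_rot: [180.0, 0.0, 0.0]
force: [-0.6, -0.2, -1.1]
gripper_width: 71.5
time_s: 30.68
ee_pos: [531.6, -102.5, 128.4]
ee_rot: [180.0, -0.0, 0.0]
force: [-0.3, 0.4, 0.0]
gripper_width: 91.3
time_s: 31.3
ee_pos: [532.3, -102.6, 256.4]
ee_rot: [179.9, -0.2, 0.0]
force: [0.5, -0.3, -0.4]
gripper_width: 91.0
time_s: 31.92
ee_pos: [410.0, -285.0, 254.3]
ee_rot: [179.9, -0.0, -0.3]
force: [0.0, 1.1, 0.2]
gripper_width: 91.6
```

View pics/e1.png

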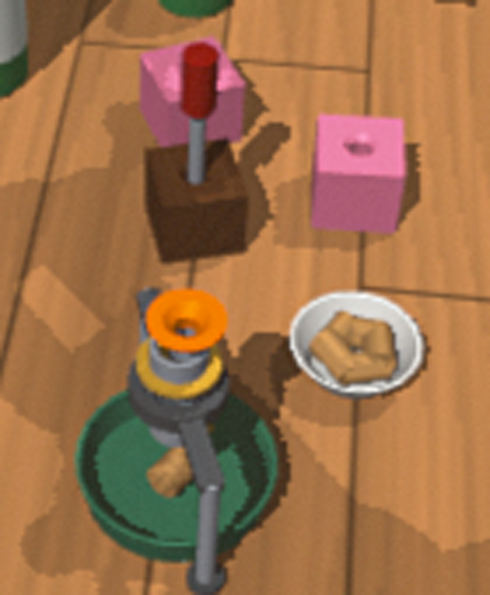

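View pics/e_t.png

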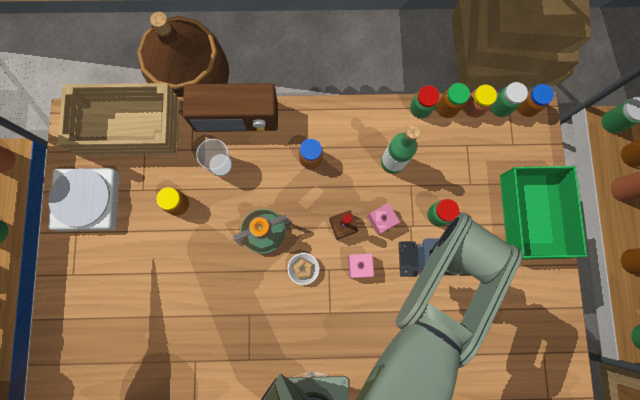

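View pics/e_s.png

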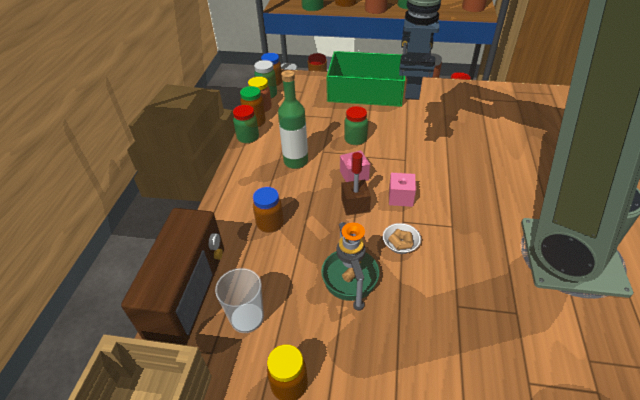

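The cork lies in the green dish (side view about (349,274)), the rod is upright in the rest, and the bystanders are unmoved. One numeric check before I hand in.

```bash
python3 -m creep '{"offset":[[0,0,0],[0,0,0]],"rotation":[[0,0,0],[0,0,0]]}'
python3 - <<'E'
from h import *
for n,roi in (("side",(345,145,370,180)),("top",(335,205,360,232))):
    for im in (cv2.imread(f"pics/{n}0.png")[:,:,::-1].copy(),grab_frame(n)):
        m=mask(im,(0,150,60),(4,255,255),roi)|mask(im,(170,150,60),(180,255,255),roi); c=big(m); print(n,cv2.boundingRect(c))
a=cv2.imread("pics/side0.png").astype(int); b=grab_frame("side")[:,:,::-1].astype(int)
for k,(x0,y0,x1,y1) in dict(blue=(250,185,290,235),red=(342,105,372,145),yellow=(262,340,312,400),bottle=(278,70,310,170),jug=(212,265,268,335),bowl=(380,222,424,255)).items():
    print(k,np.abs(a-b)[y0:y1,x0:x1].mean().round(1))
env.job_done()
E
```

```text
time_s: 32.28
ee_pos: [412.4, -281.6, 253.6]
ee_rot: [-180.0, -0.0, 0.2]
force: [0.1, -0.1, 0.2]
gripper_width: 91.2
side (352, 152, 11, 22)
side (352, 152, 10, 22)
top (342, 214, 10, 12)
top (341, 214, 11, 11)
blue 4.3
red 2.0
yellow 1.5
bottle 1.6
jug 1.5
bowl 15.0
the job is handed in; nothing more can be done
```

The cork was pushed through the barrel and now lies in the green dish. The rod is back upright in its dark rest, and I handed the job in at about 32 s.

- **Push:** I lifted the rod out and passed it through the off-centre funnel at about (515, 128) mm. I pushed in roughly 1 mm steps with a net force of about 3–4 N, estimated from noisy end-of-call readings against a 10 N limit. The picture I took during the push showed the barrel barely sunk, so it stayed well clear of its stop.
- **Rod back:** It touched the rest's floor at the same tool height as at the start. Its red handle is within 1 pixel of its starting position in both views, and the gripper was well clear when I handed in.
- **Bystanders:** The jars, bottle and jug patches in the side view matched the first picture. The bowl's patch differed more (mean 15 against 1.5–4.3 for the others). The bowl sits at the same pixels in both pictures, so I put that down to a shadow or lighting change, but I did not check it further.
- **Camera disagreement:** The two cameras disagreed by about 3 mm. I corrected for that using the known grasp position before lowering the rod into the funnel.

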